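Snap the missing retaining clip onto a tube-carousel spindle

TASK

One of the two tube-carousel drives has no clip on its spindle groove; its split clip is lying on the plate beside the spindle. Pick up the fork tool, use it (never the gripper itself) to push that clip sideways into the groove until it snaps fully home around the spindle, then stand the fork back upright on its rubber mat and let go. Leave the other spindle's clip and everything else on the bench where it is.

Things in the scene. Friction and masses are not known exactly. Their poses are not given: they have to be found in the camera images.
- spindle_1 (a point): one of two identical upright steel spindles: point on its axis at the carousel plate's top face, 36 mm above the bench. From there up: 8 mm of groove (neck) 14 mm in diameter, then a head 20 mm in diameter, 12 mm high. Each stands in a fixed round drive 164 mm across (plate 160 mm). Which one lacks its clip, and which is left or right, varies.
- spindle_2 (a point): the same point on the other, identical spindle
- clip: loose split clip, steel, 6 mm thick, 0.05 kg, flat on the plate beside the bare spindle. Origin: underside, the point that is on the spindle axis when home; z up, x out of the open mouth, roughly towards the spindle. Back bar 44 mm wide (y), x -17 to -7 mm; behind it a tail 10 mm wide to x -29. Two sprung arms to x +13, 33 mm wide outside, with nubs at x 6.5 leaving a 9 mm gap.
- clip_back (a point): middle of the clip's back bar, on its rear face at mid thickness (x -17, z 3 mm of the clip), where the tail starts. A push rising to 8 to 12 N on the bar's rear face, either side of the tail, spreads the arms over the neck; some 6 mm short of home they spring shut behind it and the clip jumps home, bar against the neck
- clip_fitted: the identical clip that is already home on the other spindle, same axes; its origin lies on that spindle's axis at the plate face
- fork: fork tool standing upright on the mat, 0.12 kg. Origin: underside of its steel sole, below the handle's axis; z up, x towards the prongs. Sole 6 mm thick, 40 mm wide (y), x -18 to +26 mm; grey upright handle 24 mm (x) by 16 mm (y: grip it across this), its top 66 mm above the sole's underside
- fork_tips (a point): midway between the two prong tips, mid thickness (x +46, z 3 mm of the fork). Prongs 6 mm thick, 12 mm wide, 20 mm long, with a 16 mm wide slot between them that takes the clip's tail while the tips bear on its back bar
- mat: the fork's fixed black rubber mat, 130 mm (x) by 110 mm (y), 4 mm thick; origin at the centre of its underside, on the bench
- tube_rack: bystander: white rack 110 x 70 mm with red-capped tubes, 86 mm high, origin under its centre
- gel_bottle: bystander: clear bottle 60 mm across, 150 mm high, origin under its centre
- pen_cup: bystander: blue cup 72 mm across, 90 mm high, origin under its centre
- carton: bystander: open cardboard box 130 x 90 x 55 mm, origin under its centre
There are look-alikes about, which are no part of the job. Of the things that look like the mat, take the one that is nearest to the robot's base at the start. Leave any orange look-alike of the clip_fitted alone.

How it is judged:
On the way, in this order (a step that is already met when the one before it is completed fails the run):
1. the fork is picked up off its mat (z of fork in the frame of mat above 0.025 m), for 0.1 s.
2. the fork presses against the clip (contact force between fork and clip above 1 N), for 0.02 s.
3. the clip is home on the bare spindle ((distance between clip and spindle_1 below 0.003 m or distance between clip and spindle_2 below 0.003 m)), for 0.2 s.
At the end, for the whole second after the job is handed in: The loose clip's origin is within 3 mm of the bare spindle's axis at the plate face (fully home, flat), the other clip is still home on its spindle within 3 mm, and the fork stands released and at rest on its mat, upright within 0.1 rad, its handle axis within 45 mm of the mat's centre (((distance between clip and spindle_1 below 0.003 m and distance between clip_fitted and spindle_2 below 0.003 m) or (distance between clip and spindle_2 below 0.003 m and distance between clip_fitted and spindle_1 below 0.003 m)) and horizontal distance between fork and mat below 0.045 m and z of fork in the frame of mat below 0.008 m and angle between fork's own z axis and vertical below 0.1 rad and linear speed of each of fork, clip below 0.02 m/s); the robot touches nothing.
It fails at once if the gripper or arm touches the loose clip (contact force between any of the arm, the fingers and clip above 0.5 N).
It fails at once if the clip that was already home is shifted by more than 4 mm (distance of clip_fitted from where it was at the start of the episode above 0.004 m).
It fails at once if the tube rack, gel bottle, pen cup or carton is shifted by more than 15 mm (distance of any of tube_rack, gel_bottle, pen_cup, carton from where it was at the start of the episode above 0.015 m).
It also fails if it takes over 54 s, if anything falls off the work surface, if the arm or the gripper's body presses on something with over 40 N, if the wrist force passes 120 N, or if a joint passes its speed limit or range.

ROBOT

A 7-joint arm with a two-finger parallel gripper is mounted at the origin on the work surface. World frame = base frame: x ahead of the robot, y to its left, z up, the work surface at z = 0. Lengths are in m, angles in rad, forces in N, time in s.
With the tool pointing down it reaches from about 0.4 to 0.85 m from the base axis. Payload 10.4 kg.
Tool frame: the origin (TCP) lies at the very end of the fingers, on their centre line; the grasp point (between the pads) lies 19 mm behind it; z points along the fingers, y is the direction in which the jaws open and shut (so a half turn about z gives the same grasp; the last joint's range is limited). The gripper opens to 87 mm and grips with 3 to 60 N. Pads are 19 mm wide; open, the fingers measure 117 mm over their backs; the gripper's body (75 mm by 190 mm) begins 51 mm behind the grasp point.
Start: joints at [1.169, 0.332, -0.065, 1.46, 0.022, 1.35, -0.088], TCP at [0.231, -0.581, 0.223] pointing down, gripper open.
Joint ranges: [-2.6, 2.6], [-0.5, 2.12], [-1.47, 1.34], [0.16, 2.42], [-1.27, 4.41], [0.06, 2.06], [-2.6, 2.6]. Speed limits (rad/s): [2.22, 2.22, 2.79, 2.79, 3.14, 3.14, 3.14].

INTERFACE

Orientations are given as a unit quaternion [x, y, z, w].
In Python, from bench import r gives the robot as it stands.
- The arm moves only by the tool move_arm, never from a script. Its argument "deltas" is a list of rows, each a list of 5 numbers: the gripper's target within -1 to 1 (fully open at 1, half-way at 0, shut at -1), then the shift along the tool's x, y, z as a fraction of full scale, then the turn about the tool's z as a fraction of full scale. A call has 1 to 12 rows; each row shifts and turns the commanded pose from where the row before left it, along the tool's axes as they then stand; what a row does not reach is not made up. Full scale, the value 1, is 2.5 cm for a shift and 90 degrees for a turn. A row lasts 1/12 s, in which the tool goes at most 41.7 mm and 7.16 degrees, less where a joint would pass 70% of its speed; a pose out of reach is approached as far as the arm can. A call with a number of a shift or a turn outside -1 to 1 is refused whole. A call with a gripper value outside its range is refused whole. The fingers move at their own pace and stop on an object; "squeeze" is the grip in N (left out, the last holds). Time passes only in rows, so rows that do not move let the fingers close. It gives the time, the measured TCP pose, the force and the opening at its end, in the units of the state.
- r.read_state(): the state, without advancing time (a new reading comes with each control period).
- r.camera(name): name is "side" or "top"; returns the picture (384x512x3 uint8, red, green, blue); there is no depth.
- r.camera_info(name): a dict with "K" (3x3 intrinsics, pixels), "R" (3x3) and "t" (3): a world point X has camera coordinates R X + t. Camera axes: x right, y down, z forward; pixel columns grow to the right and rows downward; lengths in m; the calibration is good to about 2 mm. A picture is of the moment at which its call begins. camera_info takes no time and is no camera call.
- r.close_job(): hands the job in, once; it reports no verdict.
Trained networks look in the newest picture that a camera, given by its name, has taken for a name from the list of things; names that differ only in an ending like _2 or _b are one class to them, and where a whole thing is asked for, a point or a joint stands for the part that bears it (a point fixed in the world has none). Each returns a list of dicts, best first, with "confidence" (0 to 1); they miss things now and then, are a little off and sometimes report something else, mostly with a low value. They report only what shows in the picture. A call takes as long as a camera call. They do not tell look-alikes from the thing itself.
- r.boxes_of(camera, label): "position" ([x, y, z] in m, in the coordinates of the camera as it stood for that picture, good to about 4 mm: the middle of the surface that is visible of it).
- r.tip_of(camera, label): "position" ([x, y, z] in m, in the coordinates of the camera as it stood for that picture, good to about 4 mm: a listed point, or the origin of a listed thing).
The state is a dict: "time": time; "joint_positions": joint angles; "joint_vel": joint speeds; "joint_torque": joint torques, N m; "ee_pos": TCP position; "eef_rot": TCP orientation; "ft_force": force on the tool from outside, world axes, zero at the start; "torque": the same for the moment, N m; "width": finger opening in m.
Only numpy, scipy, OpenCV 4.12 (cv2) and the standard library are available. Lean on these libraries where they do the work, as an engineer would, in place of code of your own. Each camera call takes 0.05 s, during which the arm holds its last target.

## Working session

There is one attempt and no reset: what is moved stays moved. The work goes in short steps, Python scripts to look and compute and a tool call to move; the robot and the scene stay as the last step left them, time stands still between calls to the robot, and variables do not carry over. Pictures are saved under pics/ and viewed, and the job is handed in when it is done.

Besides the shell and the picture viewer there is one more tool, called after "Request:" by a JSON object that holds its "api" and its "payload", one argument or row to a line. move_arm: Moves the arm, as the interface text tells. Shift numbers are shares of 2.5 cm and turn numbers shares of 90 degrees, none past 1 either way. Its arguments: {"type":"object","properties":{"deltas":{"type":"array","items":{"type":"array","items":{"type":"number"}}},"squeeze":{"type":"number"}},"required":["deltas"]}

```bash
ls; mkdir -p pics; python3 - <<'E'
from bench import r
import cv2,numpy as np
s=r.read_state(); print(s)
for n in("side","top"):
    im=r.camera(n); cv2.imwrite(f"pics/{n}0.png",im[:,:,::-1]); i=r.camera_info(n); print(n,i)
E
```

```text
pics
{'time': 0.0, 'joint_positions': array([ 1.16942532,  0.33289252, -0.06468045,  1.46091769,  0.0216133 ,
        1.34991037, -0.08847013]), 'joint_vel': array([-1.42829698e-04,  5.79205810e-05, -1.47154608e-04,  6.10917831e-04,
       -6.21252019e-04,  7.87412885e-04,  1.69167871e-03]), 'joint_torque': array([-1.03687689e-03, -6.23261118e+01,  2.39140954e-02, -3.89894485e+01,
       -6.14479277e-02,  3.97817174e-02,  1.56617784e-04]), 'ee_pos': array([ 0.23095035, -0.58035386,  0.22175229]), 'eef_rot': array([ 9.82116575e-01,  1.88272462e-01, -1.76294412e-04, -6.94032899e-04]), 'ft_force': array([-0.1769722 , -0.3602715 ,  0.23083821]), 'torque': array([0.02124983, 0.02883564, 0.00183051]), 'width': 0.08729972566871703}
side {'K': array([[460.61835737,   0.        , 246.3176734 ],
       [  0.        , 460.61835737, 197.64561589],
       [  0.        ,   0.        ,   1.        ]]), 'R': array([[ 0.97362836, -0.22793565,  0.00965217],
       [-0.16678327, -0.74000797, -0.65159155],
       [ 0.15566362,  0.63279819, -0.7585086 ]]), 't': array([-0.63595714,  0.07110313,  1.24374164])}
top {'K': array([[443.42125912,   0.        , 256.54885432],
       [  0.        , 443.42125912, 186.96741543],
       [  0.        ,   0.        ,   1.        ]]), 'R': array([[ 0.00200712, -0.99999586,  0.00206104],
       [-0.98661623, -0.0023163 , -0.1630431 ],
       [ 0.1630472 , -0.0017062 , -0.9866168 ]]), 't': array([-0.09354177,  0.62968966,  1.14172275])}
```

View pics/side0.png

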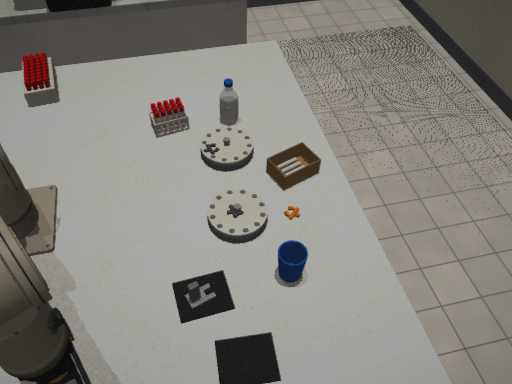

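View pics/top0.png

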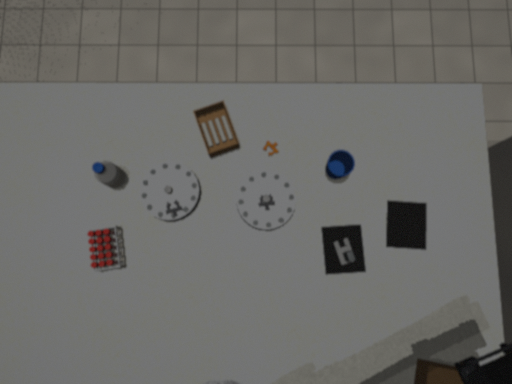

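```bash
cat > h.py <<'E'
from bench import r
import cv2,numpy as np
def w(cam,p):
    i=r.camera_info(cam); return i["R"].T@(np.array(p)-i["t"])
def px(cam,X):
    i=r.camera_info(cam); c=i["K"]@(i["R"]@np.array(X)+i["t"]); return c[:2]/c[2]
def ray(cam,uv,z):
    i=r.camera_info(cam); d=i["R"].T@np.linalg.inv(i["K"])@np.array([uv[0],uv[1],1.]); o=-i["R"].T@i["t"]
    return o+d*(z-o[2])/d[2]
E
python3 - <<'E'
from h import *
for cam in("side","top"):
    for l in["spindle_1","clip","clip_back","clip_fitted","fork","fork_tips","mat"]:
        for d in r.tip_of(cam,l)[:4]:
            X=w(cam,d["position"]); print(cam,l,round(d["confidence"],2),X.round(4),px(cam,X).round(0))
print(r.read_state()["time"])
E
```

```text
side spindle_1 0.95 [ 0.6036 -0.115   0.033 ] [238. 210.]
side spindle_1 0.7 [0.6197 0.1477 0.0314] [225. 145.]
side spindle_1 0.63 [ 0.4912 -0.3202  0.0079] [211. 289.]
side clip 0.48 [0.5823 0.136  0.0395] [213. 147.]
side clip_back 0.68 [0.5608 0.1314 0.0406] [207. 149.]
side clip_fitted 0.59 [ 0.7481 -0.1207  0.    ] [289. 210.]
side clip_fitted 0.57 [ 0.5974 -0.1126  0.035 ] [236. 210.]
side fork 0.78 [ 0.4515 -0.3327  0.0072] [196. 297.]
side fork 0.44 [0.5685 0.1296 0.0404] [209. 149.]
side fork_tips 0.89 [ 0.4903 -0.3183  0.0053] [211. 289.]
side fork_tips 0.66 [ 0.4511 -0.3315  0.0049] [196. 297.]
side fork_tips 0.45 [ 0.5966 -0.1149  0.0372] [236. 210.]
side mat 0.98 [ 0.5382 -0.5048  0.0041] [248. 359.]
side mat 0.93 [ 4.689e-01 -3.245e-01  4.000e-04] [203. 294.]
top spindle_1 0.91 [0.6224 0.1456 0.0364] [169. 190.]
top spindle_1 0.75 [ 0.5966 -0.1156  0.037 ] [265. 200.]
top clip 0.7 [0.5849 0.1348 0.0382] [173. 204.]
top clip_fitted 0.65 [ 7.484e-01 -1.305e-01  3.000e-04] [270. 149.]
top clip_fitted 0.57 [ 0.598  -0.1194  0.0386] [267. 199.]
top clip_fitted 0.44 [ 6.575e-01  3.036e-01 -6.000e-04] [116. 180.]
top fork 0.54 [ 0.45   -0.3359  0.0083] [346. 255.]
top fork_tips 0.83 [ 0.4906 -0.3162  0.0045] [338. 240.]
top mat 0.94 [ 4.632e-01 -3.290e-01  3.000e-04] [343. 250.]
top mat 0.59 [ 0.5325 -0.5078 -0.0019] [406. 225.]
0.8
```

```bash
python3 - <<'E'
import cv2,numpy as np
t=cv2.imread("pics/top0.png"); s=cv2.imread("pics/side0.png")
def c(im,x,y,h): return cv2.resize(im[y-h:y+h,x-h:x+h],(380,280) if 0 else (290,290),interpolation=cv2.INTER_CUBIC)
a=np.hstack([c(t,172,196,29),c(t,344,250,29)]); b=np.hstack([c(s,222,148,29),c(s,203,294,29)])
cv2.imwrite("pics/crop0.png",np.vstack([a,b]))
E
```

```text
(no output)
```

View pics/crop0.png

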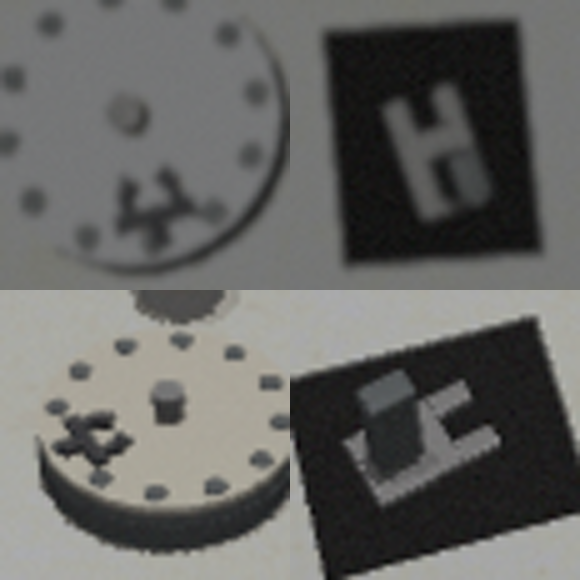

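```bash
cat > fit.py <<'E'
from h import *
from scipy.optimize import minimize
def box(x0,x1,y0,y1,z0,z1): return np.array([[x,y,z] for x in(x0,x1) for y in(y0,y1) for z in(z0,z1)])/1000
def cyl(rad,z0,z1):
    a=np.linspace(0,2*np.pi,32,endpoint=False)
    return np.array([[rad*np.cos(t),rad*np.sin(t),z] for z in(z0,z1) for t in a])/1000
# layers painted in order, each list of convex hulls; label = own intensity
CLIP=[[box(-17,-7,-22,22,0,6),box(-29,-17,-5,5,0,6),box(-7,13,10.5,16.5,0,6),box(-7,13,-16.5,-10.5,0,6),box(4.5,8.5,4.5,12,0,6),box(4.5,8.5,-12,-4.5,0,6)]]
FORK=[[box(-18,26,-20,20,0,6),box(26,46,8,20,0,6),box(26,46,-20,-8,0,6)],[box(-12,12,-8,8,6,66)],[box(-12,12,-8,8,65.9,66)]]
SPIN=[[cyl(7,0,8),cyl(10,8,20)],[cyl(10,19.9,20)]]
MAT=[[box(-65,65,-55,55,0,4)]]
S=8
def render(cam,model,pose,z,ctr,h):
    x,y,a=pose; R=np.array([[np.cos(a),-np.sin(a),0],[np.sin(a),np.cos(a),0],[0,0,1]])
    i=r.camera_info(cam); lab=np.zeros((2*h*S,2*h*S),np.uint8); o=np.array(ctr)-h
    for k,L in enumerate(model):
        for P in L:
            X=P@R.T+[x,y,z]; c=(X@i["R"].T+i["t"])@i["K"].T; uv=c[:,:2]/c[:,2:]
            q=((uv-o+0.5)*S-0.5)
            hull=cv2.convexHull(q.astype(np.float32))
            cv2.fillConvexPoly(lab,np.round(hull*16).astype(np.int32),k+1,shift=4)
    out=[]
    for k in range(len(model)+1):
        m=cv2.GaussianBlur((lab==k).astype(np.float32),(0,0),S*0.5)
        out.append(cv2.resize(m,(2*h,2*h),interpolation=cv2.INTER_AREA))
    return out
def cost(pose,cam,img,model,z,ctr,h,mask=None):
    ms=render(cam,model,pose,z,ctr,h)
    A=np.stack([m.ravel() for m in ms],1)
    c=img[ctr[1]-h:ctr[1]+h,ctr[0]-h:ctr[0]+h].astype(float).mean(2).ravel()
    if mask is not None: A=A*mask.ravel()[:,None]; c=c*mask.ravel()
    s,res,_,_=np.linalg.lstsq(A,c,rcond=None); return np.sqrt(((A@s-c)**2).mean())
def fit(cam,img,model,pose0,z,h,yaw=True,mask=None):
    ctr=tuple(np.round(px(cam,[pose0[0],pose0[1],z])).astype(int))
    f=lambda p:cost((p[0]/100,p[1]/100,p[2]/5 if yaw else pose0[2]),cam,img,model,z,ctr,h,mask)
    best=None
    for da in ((-.25,0,.25) if yaw else (0,)):
        p0=np.array([pose0[0]*100,pose0[1]*100,(pose0[2]+da)*5])
        sim=np.vstack([p0,p0+[.5,0,0],p0+[0,.5,0],p0+[0,0,.7]])
        q=minimize(f,p0,method="Nelder-Mead",options=dict(initial_simplex=sim,xatol=1e-3,fatol=1e-4,maxiter=200))
        if best is None or q.fun<best.fun: best=q
    p=best.x; return np.array([p[0]/100,p[1]/100,p[2]/5 if yaw else pose0[2]]),best.fun
def overlay(cam,img,items,ctr,h,size=500):
    f=size//(2*h); c=cv2.resize(img[ctr[1]-h:ctr[1]+h,ctr[0]-h:ctr[0]+h],None,fx=f,fy=f,interpolation=cv2.INTER_CUBIC)[:,:,::-1].copy()
    for model,pose,z in items:
        x,y,a=pose; R=np.array([[np.cos(a),-np.sin(a),0],[np.sin(a),np.cos(a),0],[0,0,1]])
        for L in model:
            for P in L:
                uv=np.array([px(cam,q) for q in P@R.T+[x,y,z]]); q=(uv-np.array(ctr)+h+.5)*f
                cv2.polylines(c,[cv2.convexHull(q.astype(np.float32)).astype(np.int32)],True,(0,255,0),1)
    return c
E
python3 - <<'E'
from fit import *
im={n:r.camera(n) for n in("top","side")}
out=[]
for n in im:
    sp,c1=fit(n,im[n],SPIN,(0.621,0.146,0),.036,9,False)
    s2,c2=fit(n,im[n],SPIN,(0.599,-0.116,0),.036,9,False)
    cl,c3=fit(n,im[n],CLIP,(0.583,0.134,0.3),.036,12)
    fk,c4=fit(n,im[n],FORK,(0.451,-0.333,0.39),.004,18)
    mt,c5=fit(n,im[n],MAT,(0.466,-0.327,0.05),0,40)
    print(n)
    for k,v,c in zip(("spin","spin2","clip","fork","mat"),(sp,s2,cl,fk,mt),(c1,c2,c3,c4,c5)): print(k,v.round(4),round(c,2))
    a=overlay(n,im[n],[(SPIN,sp,.036),(CLIP,cl,.036)],tuple(px(n,[.6,.14,.036]).astype(int)),25,400)
    b=overlay(n,im[n],[(FORK,fk,.004),(MAT,mt,0)],tuple(px(n,[.466,-.327,0]).astype(int)),25,400)
    out.append(np.hstack([a,b])[:290] if 0 else cv2.resize(np.hstack([a,b]),(600,300)))
cv2.imwrite("pics/ov0.png",np.vstack(out)[:600])
E
```

```text
top
spin [0.6228 0.146  0.    ] 2.71
spin2 [ 0.586  -0.1194  0.    ] 20.07
clip [0.5805 0.1344 0.2528] 9.07
fork [ 0.448  -0.3358  0.3187] 8.22
mat [ 0.4668 -0.3295  0.0675] 12.11
side
spin [0.6244 0.1454 0.    ] 19.56
spin2 [ 0.5921 -0.1306  0.    ] 35.79
clip [0.5816 0.1345 0.2608] 32.25
fork [ 0.4487 -0.3338  0.3216] 15.7
mat [ 0.4681 -0.3284  0.0697] 16.29
```

View pics/ov0.png

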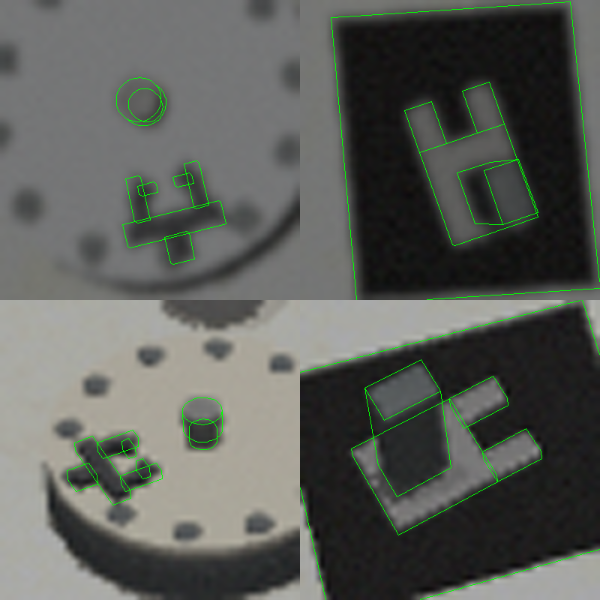

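Candidates: the fork exists only once (top 346,250). Mats are at top (343,250) and (406,225), and I take the first because it is nearer the base (0.57 m against 0.73 m). Clips are loose and dark at (173,204), fitted at (267,199), and an orange decoy at (270,149). The bare spindle is at (169,190). The crops and overlays confirm the loose clip beside the bare spindle, and the fork on the near mat.

Request:
{"api": "move_arm", "payload": {
  "deltas": [
    [1,0.4,-0.2,0.15,0],
    [1,0.84,-0.42,0.3,0],
    [1,0.84,-0.42,0.3,0],
    [1,0.84,-0.42,0.3,0],
    [1,0.84,-0.42,0.3,0],
    [1,0.84,-0.42,0.3,0],
    [1,0.84,-0.42,0.3,0],
    [1,0.84,-0.42,0.3,0],
    [1,0.84,-0.42,0.3,0],
    [1,0.84,-0.42,0.3,0],
    [1,0.84,-0.42,0.3,0],
    [1,0.84,-0.42,0.3,0]
  ],
  "squeeze": 50
}}

```text
time: 1.9
ee_pos: [0.4115, -0.3777, 0.1358]
eef_rot: [0.982, 0.189, 0.0, 0.0]
ft_force: [1.0, 0.2, -0.7]
width: 0.0872
```

Request:
{"api": "move_arm", "payload": {
  "deltas": [
    [1,0.84,-0.42,0.3,0],
    [1,0.84,-0.42,0.3,0.038],
    [1,0.4,-0.2,0.15,0],
    [1,0,0,0,0],
    [1,0,0,0,0],
    [1,0,0,0,0]
  ]
}}

```text
time: 2.4
ee_pos: [0.4488, -0.3381, 0.1179]
eef_rot: [0.987, 0.159, -0.0, 0.0]
ft_force: [-0.9, -0.5, -0.8]
width: 0.0871
```

```bash
cat >> h.py <<'E'
def go(X,yaw):
    "remaining tool-axis deltas (full-scale units) from measured pose to world X with tool-x yaw"
    s=r.read_state(); q=s["eef_rot"]; psi=2*np.arctan2(q[1],q[0]); d=np.array(X)-s["ee_pos"]
    print("t",round(s["time"],2),"tcp",s["ee_pos"].round(4),"yaw",round(psi,4),"q",q.round(4),"F",s["ft_force"].round(1),"w",round(s["width"],4))
    c,n=np.cos(psi),np.sin(psi)
    dy=(yaw-psi+np.pi)%(2*np.pi)-np.pi
    print("dx,dy,dz units",(np.array([d[0]*c+d[1]*n,d[0]*n-d[1]*c,-d[2]])/.025).round(3),"turn",round(-dy/(np.pi/2),4))
E
python3 - <<'E'
from h import *
go([.4485,-.3348,.016],.32)
for n in("top","side"):
    im=r.camera(n); u=px(n,[.4485,-.3348,.05]).astype(int); h=45
    cv2.imwrite(f"pics/a_{n}.png",cv2.resize(im[max(0,u[1]-h):u[1]+h,u[0]-h:u[0]+h],None,fx=5,fy=5,interpolation=2)[:,:,::-1])
E
```

```text
t 2.4 tcp [ 0.4488 -0.3381  0.1179] yaw 0.3186 q [ 9.873e-01  1.586e-01 -1.000e-04  5.000e-04] F [-0.9 -0.5 -0.8] w 0.0871
dx,dy,dz units [ 0.028 -0.128  4.077] turn -0.0009
```

```bash
python3 -c "
import cv2,numpy as np
a=cv2.imread('pics/a_top.png');b=cv2.imread('pics/a_side.png');print(a.shape,b.shape)
h=max(a.shape[0],b.shape[0]);f=lambda x:cv2.copyMakeBorder(x,0,h-x.shape[0],0,0,0)
c=np.hstack([f(a),f(b)]);cv2.imwrite('pics/a.png',cv2.resize(c,(800,400)))"
```

```text
(450, 450, 3) (450, 450, 3)
```

View pics/a.png

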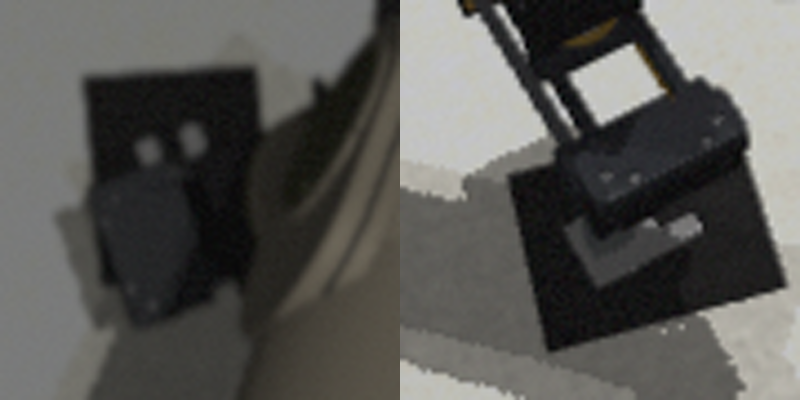

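The crop shows the gripper hovering over the fork, with the prong tips still visible at (150,150) and (192,138) in the left panel and lined up with the tool. I'll descend and grip.

Request:
{"api": "move_arm", "payload": {
  "deltas": [
    [1,0.03,-0.13,0.3,0],
    [1,0,0,0.6,0],
    [1,0,0,0.6,0],
    [1,0,0,0.6,0],
    [1,0,0,0.6,0],
    [1,0,0,0.5,0],
    [1,0,0,0.4,0],
    [1,0,0,0.3,0],
    [1,0,0,0.15,0],
    [1,0,0,0,0],
    [-0.3,0,0,0,0],
    [-0.5,0,0,0,0]
  ]
}}

```text
time: 3.5
ee_pos: [0.4498, -0.3337, 0.017]
eef_rot: [0.987, 0.159, 0.0, 0.0]
ft_force: [0.5, -0.3, 0.5]
width: 0.0801
```

Request:
{"api": "move_arm", "payload": {
  "deltas": [
    [-0.6,0,0,0,0],
    [-0.8,0,0,0,0],
    [-1,0,0,0,0],
    [-1,0,0,0,0],
    [-1,0,0,0,0],
    [-1,0,0,0,0]
  ]
}}

```text
time: 4.0
ee_pos: [0.4494, -0.3334, 0.0164]
eef_rot: [0.987, 0.159, 0.0, 0.0]
ft_force: [-0.4, 0.3, 0.2]
width: 0.0413
```

Request:
{"api": "move_arm", "payload": {
  "deltas": [
    [-1,0,0,0,0],
    [-1,0,0,0,0],
    [-1,0,0,0,0],
    [-1,0,0,0,0],
    [-1,0,0,0,0],
    [-1,0,0,0,0],
    [-1,0,0,0,0],
    [-1,0,0,0,0]
  ],
  "squeeze": 55
}}

```text
time: 4.67
ee_pos: [0.4494, -0.3334, 0.0163]
eef_rot: [0.987, 0.159, 0.0, 0.0]
ft_force: [-0.0, 0.5, -0.7]
width: 0.0156
```

Request:
{"api": "move_arm", "payload": {
  "deltas": [
    [-1,0,0,-0.2,0],
    [-1,0,0,-0.5,0],
    [-1,0,0,-0.6,0],
    [-1,0,0,-0.6,0],
    [-1,0,0,-0.6,0],
    [-1,0,0,-0.6,0],
    [-1,0,0,-0.5,0],
    [-1,0,0,-0.3,0],
    [-1,0,0,-0.1,0]
  ]
}}

```text
time: 5.42
ee_pos: [0.45, -0.3338, 0.1182]
eef_rot: [0.987, 0.159, 0.001, 0.001]
ft_force: [1.0, -0.7, -1.8]
width: 0.016
```

```bash
python3 - <<'E'
from h import *
# approach: fork origin at clip_back pose -(46+20)mm behind along line to spindle
sp=np.array([.6236,.1457]); a=.26; u=np.array([np.cos(a),np.sin(a)])
f=sp-u*(.0435+.017+.046+.025); print("fork approach",f)
go([f[0],f[1],.115],a)
E
```

```text
fork approach [0.49651972 0.11189391]
t 5.42 tcp [ 0.45   -0.3338  0.1182] yaw 0.3191 q [9.873e-01 1.589e-01 8.000e-04 9.000e-04] F [ 1.  -0.7 -1.8] w 0.016
dx,dy,dz units [  7.36  -16.345   0.127] turn 0.0376
```

Request:
{"api": "move_arm", "payload": {
  "deltas": [
    [-1,0.15,-0.35,0,0],
    [-1,0.31,-0.7,0,0],
    [-1,0.31,-0.7,0,0],
    [-1,0.31,-0.7,0,0],
    [-1,0.31,-0.7,0,0],
    [-1,0.31,-0.7,0,0],
    [-1,0.31,-0.7,0,0],
    [-1,0.31,-0.7,0,0],
    [-1,0.31,-0.7,0,0],
    [-1,0.31,-0.7,0,0],
    [-1,0.31,-0.7,0,0],
    [-1,0.31,-0.7,0,0]
  ]
}}

```text
time: 6.42
ee_pos: [0.4699, -0.1126, 0.1153]
eef_rot: [0.987, 0.159, -0.001, -0.0]
ft_force: [0.7, -0.2, -1.6]
width: 0.0156
```

Request:
{"api": "move_arm", "payload": {
  "deltas": [
    [-1,0.31,-0.7,0,0],
    [-1,0.31,-0.7,0,0],
    [-1,0.31,-0.7,0,0],
    [-1,0.31,-0.7,0,0],
    [-1,0.31,-0.7,0,0],
    [-1,0.31,-0.7,0,0],
    [-1,0.31,-0.7,0,0],
    [-1,0.31,-0.7,0,0],
    [-1,0.31,-0.7,0,0],
    [-1,0.31,-0.7,0,0.03],
    [-1,0.2,-0.5,0,0.008],
    [-1,0,0,0,0]
  ]
}}

```text
time: 7.42
ee_pos: [0.4898, 0.0933, 0.1156]
eef_rot: [0.991, 0.131, -0.001, -0.001]
ft_force: [0.5, -0.1, -0.3]
width: 0.0158
```

```bash
python3 - <<'E'
from h import *
go([.4965,.1119,.115],.26)
for n in("top","side"):
    im=r.camera(n); np.save(f"b_{n}.npy",im); u=px(n,[.56,.12,.06]).astype(int); h=45
    cv2.imwrite(f"pics/b_{n}.png",cv2.resize(im[max(0,u[1]-h):u[1]+h,u[0]-h:u[0]+h],(400,400),interpolation=2)[:,:,::-1])
cv2.imwrite("pics/b.png",np.hstack([cv2.imread("pics/b_top.png"),cv2.imread("pics/b_side.png")]))
E
```

```text
t 7.42 tcp [0.4898 0.0933 0.1156] yaw 0.2631 q [ 9.914e-01  1.312e-01 -5.000e-04 -7.000e-04] F [ 0.5 -0.1 -0.3] w 0.0158
dx,dy,dz units [ 0.452 -0.649  0.023] turn 0.002
```

View pics/b.png

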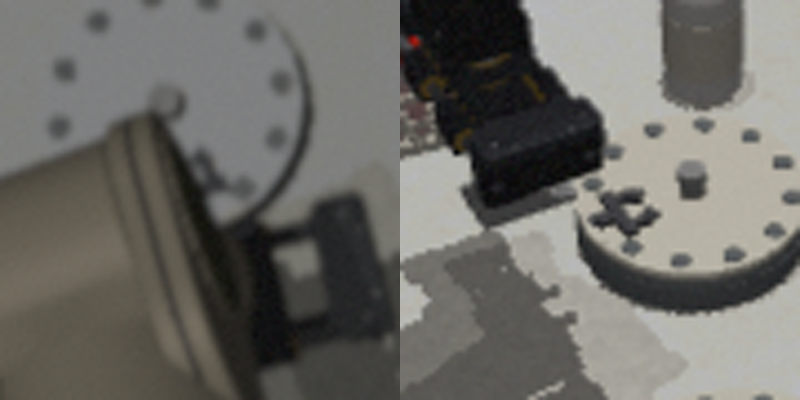

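The top view is blocked by the arm. The side view shows the gripper at (540,150), left of the clip at (625,213) and the bare spindle at (690,178), with nothing in between. I'll finish the approach and lower.

Request:
{"api": "move_arm", "payload": {
  "deltas": [
    [-1,0.2,-0.3,0,0.002],
    [-1,0.25,-0.35,0,0],
    [-1,0,0,0.3,0],
    [-1,0,0,0.6,0],
    [-1,0,0,0.6,0],
    [-1,0,0,0.5,0],
    [-1,0,0,0.3,0],
    [-1,0,0,0,0],
    [-1,0,0,0,0]
  ]
}}

```text
time: 8.27
ee_pos: [0.4975, 0.1081, 0.0586]
eef_rot: [0.992, 0.128, -0.0, -0.0]
ft_force: [-0.3, 0.6, -1.3]
width: 0.0161
```

```bash
python3 - <<'E'
from fit import *
go([.4965,.1119,.0493],.26)
n="side"; im=r.camera(n)
s=r.read_state(); p=s["ee_pos"]
u=tuple(px(n,[.57,.13,.05]).astype(int))
print(u)
c=overlay(n,im,[(FORK,(p[0]-.0014,p[1]-.001,.26),p[2]-.0123),(CLIP,(.5816,.1345,.26),.036)],u,32,640)
cv2.imwrite("pics/c.png",c[:600])
for d in r.tip_of(n,"fork_tips"): print(w(n,d["position"]).round(4),d["confidence"])
E
```

```text
t 8.27 tcp [0.4975 0.1081 0.0586] yaw 0.2563 q [ 9.918e-01  1.278e-01 -3.000e-04 -1.000e-04] F [-0.3  0.6 -1.3] w 0.0161
dx,dy,dz units [-0.001 -0.157  0.372] turn -0.0023
(np.int64(209), np.int64(146))
```

View pics/c.png

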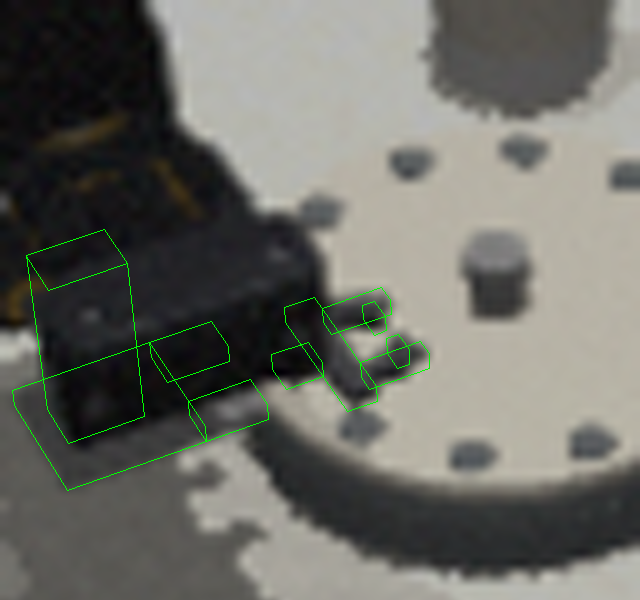

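Request:
{"api": "move_arm", "payload": {
  "deltas": [
    [-1,0,-0.15,0.2,-0.002],
    [-1,0,0,0.15,0],
    [-1,0,0,0,0],
    [-1,0,0,0,0]
  ]
}}

```text
time: 8.7
ee_pos: [0.4965, 0.1117, 0.0499]
eef_rot: [0.992, 0.129, -0.0, 0.0]
ft_force: [0.7, -0.4, -1.1]
width: 0.0157
```

```bash
python3 - <<'E'
from fit import *
go([.4965,.1119,.0493],.26)
n="side"; im=r.camera(n)
s=r.read_state(); p=s["ee_pos"]
u=tuple(px(n,[.55,.12,.05]).astype(int))
c=overlay(n,im,[(FORK,(p[0]-.0013,p[1]-.0003,.26),p[2]-.0123),(CLIP,(.5816,.1345,.26),.036)],u,20,600)
cv2.imwrite("pics/d.png",c[:600])
E
```

```text
t 8.7 tcp [0.4965 0.1117 0.0499] yaw 0.2596 q [ 9.916e-01  1.295e-01 -2.000e-04  1.000e-04] F [ 0.7 -0.4 -1.1] w 0.0157
dx,dy,dz units [ 0.001 -0.007  0.023] turn -0.0002
```

View pics/d.png

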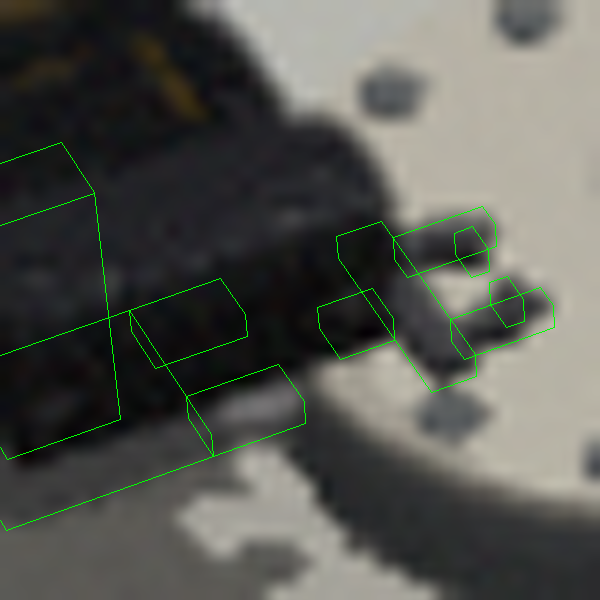

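Request:
{"api": "move_arm", "payload": {
  "deltas": [
    [-1,0.15,0,0.02,0],
    [-1,0.2,0,0,0],
    [-1,0.15,0,0,0],
    [-1,0,0,0,0],
    [-1,0,0,0,0]
  ]
}}

```text
time: 9.17
ee_pos: [0.509, 0.1151, 0.0495]
eef_rot: [0.992, 0.129, -0.0, -0.0]
ft_force: [-0.5, -0.2, -0.9]
width: 0.0156
```

```bash
cat > look.py <<'E'
from fit import *
import sys
def look(name,clip,off=-.0013):
    n="side"; im=r.camera(n); s=r.read_state(); p=s["ee_pos"]; q=s["eef_rot"]; a=2*np.arctan2(q[1],q[0])
    u=tuple(px(n,[.57,.13,.05]).astype(int))
    f=(p[0]+off*np.cos(a),p[1]+off*np.sin(a),a)
    c0=overlay(n,im,[],u,20,400); c=overlay(n,im,[(FORK,f,p[2]-.0123),(CLIP,clip,.036)],u,20,400)
    cv2.imwrite("pics/"+name,np.hstack([c0,c]))
E
python3 - <<'E'
from look import *
go([.4965,.1119,.0493],.26)
look("e.png",(.5816,.1345,.26))
E
```

```text
t 9.17 tcp [0.509  0.1151 0.0495] yaw 0.2595 q [ 9.916e-01  1.294e-01 -0.000e+00 -1.000e-04] F [-0.5 -0.2 -0.9] w 0.0156
dx,dy,dz units [-0.516 -0.005  0.008] turn -0.0003
```

View pics/e.png

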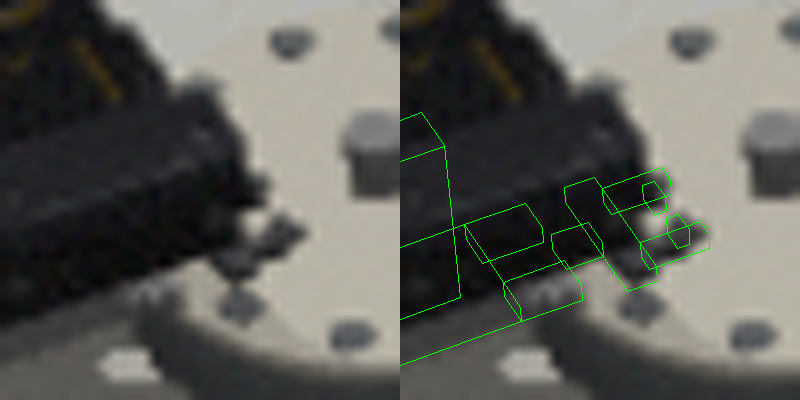

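Request:
{"api": "move_arm", "payload": {
  "deltas": [
    [-1,0.1,0,0,0],
    [-1,0.1,0,0,0],
    [-1,0.1,0,0,0],
    [-1,0.1,0,0,0],
    [-1,0,0,0,0]
  ]
}}

```text
time: 9.63
ee_pos: [0.519, 0.1177, 0.0496]
eef_rot: [0.992, 0.129, 0.0, -0.0]
ft_force: [0.1, -0.3, -1.0]
width: 0.0154
```

```bash
python3 - <<'E'
from look import *
go([.4965,.1119,.0493],.26)
look("f.png",(.5816,.1345,.26))
E
```

```text
t 9.63 tcp [0.519  0.1177 0.0496] yaw 0.2594 q [ 9.916e-01  1.293e-01  2.000e-04 -1.000e-04] F [ 0.1 -0.3 -1. ] w 0.0154
dx,dy,dz units [-0.927 -0.008  0.012] turn -0.0004
```

View pics/f.png

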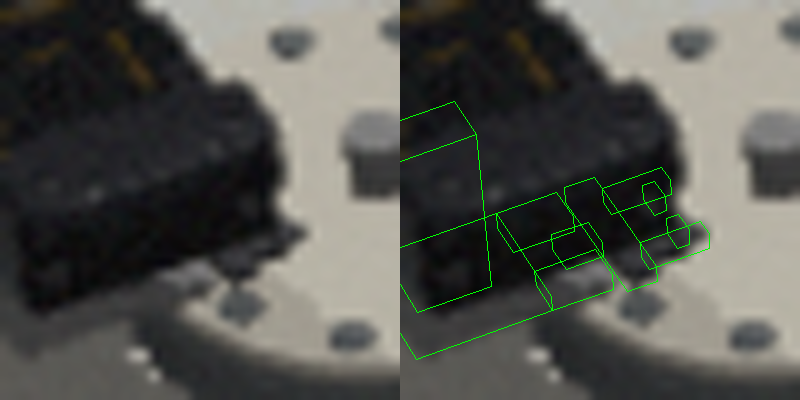

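Request:
{"api": "move_arm", "payload": {
  "deltas": [
    [-1,0.1,0,0,0],
    [-1,0.1,0,0,0],
    [-1,0.1,0,0,0],
    [-1,0.1,0,0,0],
    [-1,0.1,0,0,0],
    [-1,0.1,0,0,0],
    [-1,0.1,0,0,0],
    [-1,0,0,0,0]
  ]
}}

```text
time: 10.35
ee_pos: [0.5358, 0.1221, 0.0496]
eef_rot: [0.992, 0.129, 0.0, -0.0]
ft_force: [-0.3, 0.5, -1.4]
width: 0.0157
```

```bash
python3 - <<'E'
from look import *
go([.4965,.1119,.0493],.26)
s=r.read_state(); p=s["ee_pos"]
look("g.png",(p[0]+.0617*.966,p[1]+.0617*.257,.26))
im=r.camera("top"); cv2.imwrite("pics/gt.png",im[:,:,::-1])
E
```

```text
t 10.35 tcp [0.5358 0.1221 0.0496] yaw 0.2594 q [ 9.916e-01  1.294e-01  2.000e-04 -1.000e-04] F [-0.3  0.5 -1.4] w 0.0157
dx,dy,dz units [-1.625 -0.008  0.01 ] turn -0.0004
```

View pics/g.png

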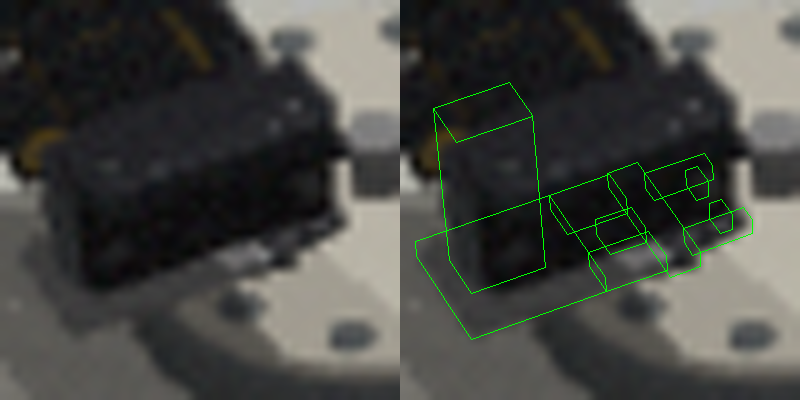

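View pics/gt.png

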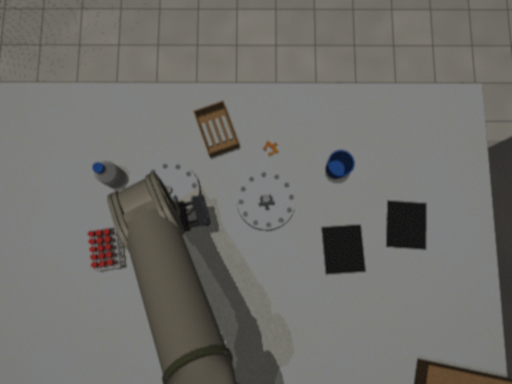

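Request:
{"api": "move_arm", "payload": {
  "deltas": [
    [-1,0.1,0,0,0],
    [-1,0.1,0,0,0],
    [-1,0.1,0,0,0],
    [-1,0.06,0,0,0],
    [-1,0,0,0,0]
  ]
}}

```text
time: 10.87
ee_pos: [0.5444, 0.1244, 0.0495]
eef_rot: [0.992, 0.129, 0.0, -0.0]
ft_force: [0.7, -1.2, -0.8]
width: 0.0156
```

```bash
python3 - <<'E'
from look import *
go([.6236,.1457,.0493],.26)
s=r.read_state(); p=s["ee_pos"]
look("i.png",(p[0]+.0617*.966,p[1]+.0617*.257,.26))
E
```

```text
t 10.87 tcp [0.5444 0.1244 0.0495] yaw 0.2594 q [ 9.916e-01  1.293e-01  1.000e-04 -1.000e-04] F [ 0.7 -1.2 -0.8] w 0.0156
dx,dy,dz units [ 3.281 -0.01   0.01 ] turn -0.0004
```

View pics/i.png

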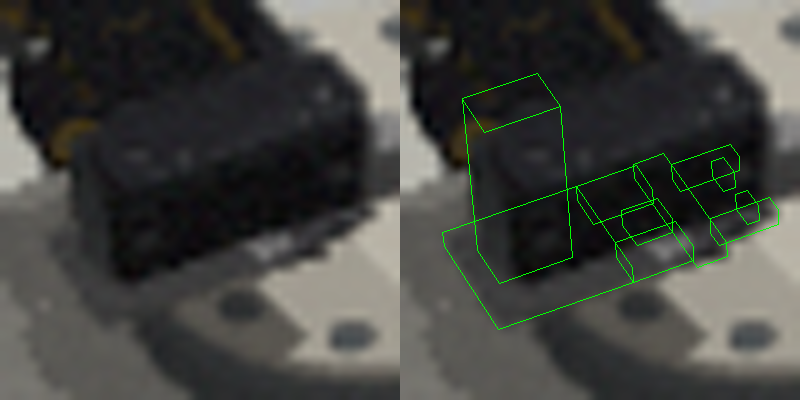

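Request:
{"api": "move_arm", "payload": {
  "deltas": [
    [-1,0.06,0,0,0],
    [-1,0.06,0,0,0],
    [-1,0.06,0,0,0],
    [-1,0,0,0,0]
  ]
}}

```text
time: 11.25
ee_pos: [0.5487, 0.1255, 0.0496]
eef_rot: [0.992, 0.129, 0.0, -0.0]
ft_force: [0.6, 0.1, -1.2]
width: 0.0159
```

Request:
{"api": "move_arm", "payload": {
  "deltas": [
    [-1,0.06,0,0,0],
    [-1,0.06,0,0,0],
    [-1,0,0,0,0]
  ]
}}

```text
time: 11.5
ee_pos: [0.5515, 0.1262, 0.0495]
eef_rot: [0.992, 0.129, 0.0, 0.0]
ft_force: [0.7, -0.2, -1.2]
width: 0.0157
```

Request:
{"api": "move_arm", "payload": {
  "deltas": [
    [-1,0.06,0,0,0],
    [-1,0.06,0,0,0],
    [-1,0,0,0,0]
  ]
}}

```text
time: 11.75
ee_pos: [0.5534, 0.127, 0.0492]
eef_rot: [0.992, 0.13, -0.001, 0.0]
ft_force: [-4.6, -0.8, -0.0]
width: 0.0158
```

Request:
{"api": "move_arm", "payload": {
  "deltas": [
    [-1,0.06,0,0,0],
    [-1,0.06,0,0,0],
    [-1,0,0,0,0]
  ]
}}

```text
time: 12.0
ee_pos: [0.5562, 0.1277, 0.0492]
eef_rot: [0.992, 0.129, -0.001, 0.0]
ft_force: [-3.7, 0.2, -1.9]
width: 0.0156
```

Request:
{"api": "move_arm", "payload": {
  "deltas": [
    [-1,0.06,0,0,0],
    [-1,0,0,0,0]
  ]
}}

```text
time: 12.17
ee_pos: [0.5582, 0.1282, 0.0493]
eef_rot: [0.992, 0.129, -0.0, -0.0]
ft_force: [-3.0, -1.1, -2.4]
width: 0.0159
```

Request:
{"api": "move_arm", "payload": {
  "deltas": [
    [-1,0.06,0,0,0],
    [-1,0,0,0,0]
  ]
}}

```text
time: 12.33
ee_pos: [0.5607, 0.1286, 0.0497]
eef_rot: [0.992, 0.129, 0.001, -0.0]
ft_force: [0.2, -0.0, -1.3]
width: 0.0155
```

Request:
{"api": "move_arm", "payload": {
  "deltas": [
    [-1,0.06,0,0,0],
    [-1,0,0,0,0]
  ]
}}

```text
time: 12.5
ee_pos: [0.5623, 0.1289, 0.0499]
eef_rot: [0.992, 0.129, 0.001, -0.0]
ft_force: [0.1, -0.4, -2.0]
width: 0.0155
```

Request:
{"api": "move_arm", "payload": {
  "deltas": [
    [-1,0.05,0,0,0],
    [-1,0,0,0,0]
  ]
}}

```text
time: 12.67
ee_pos: [0.5631, 0.1292, 0.0497]
eef_rot: [0.992, 0.129, 0.0, 0.0]
ft_force: [-0.3, -0.6, -1.3]
width: 0.0155
```

Request:
{"api": "move_arm", "payload": {
  "deltas": [
    [-1,0.04,0,0,0],
    [-1,0,0,0,0]
  ]
}}

```text
time: 12.83
ee_pos: [0.5638, 0.1295, 0.0496]
eef_rot: [0.992, 0.129, 0.0, 0.0]
ft_force: [-0.2, 0.3, -1.4]
width: 0.0156
```

Force rose to about 5 N and then dropped to zero about 6 mm short of home, which is consistent with the snap. I'll back straight off and look.

Request:
{"api": "move_arm", "payload": {
  "deltas": [
    [-1,-0.1,0,0,0],
    [-1,-0.3,0,0,0],
    [-1,-0.5,0,0,0],
    [-1,-0.5,0,0,0],
    [-1,-0.5,0,0,0],
    [-1,-0.4,0,0,0],
    [-1,-0.2,0,0,0],
    [-1,0,0,0,0]
  ]
}}

```text
time: 13.5
ee_pos: [0.5021, 0.1129, 0.0496]
eef_rot: [0.992, 0.129, -0.0, 0.0]
ft_force: [0.5, -0.9, -1.4]
width: 0.0158
```

```bash
python3 - <<'E'
from fit import *
go([.6236,.1457,.0493],.26)
n="side"; im=r.camera(n)
cl,c=fit(n,im,CLIP,(.622,.145,.26),.036,14)
print(cl,c)
u=tuple(px(n,[.62,.145,.045]).astype(int))
cv2.imwrite("pics/j.png",np.hstack([overlay(n,im,[],u,20,400),overlay(n,im,[(SPIN,(.6236,.1457,0),.036),(CLIP,(.6236,.1457,.26),.036)],u,20,400)]))
for l in("clip","clip_fitted","clip_back"):
  for d in r.tip_of(n,l): print(l,w(n,d["position"]).round(4),round(d["confidence"],2))
E
```

```text
t 13.5 tcp [0.5021 0.1129 0.0496] yaw 0.2594 q [ 9.916e-01  1.293e-01 -2.000e-04  4.000e-04] F [ 0.5 -0.9 -1.4] w 0.0158
dx,dy,dz units [ 5.033 -0.021  0.011] turn -0.0004
[0.62470914 0.14650308 0.24277681] 20.361858624394685
clip [0.6264 0.1443 0.0386] 0.41
clip_fitted [ 0.7501 -0.1221  0.0029] 0.64
clip_fitted [ 0.5973 -0.1165  0.035 ] 0.59
clip_back [0.6098 0.1436 0.039 ] 0.4
```

View pics/j.png

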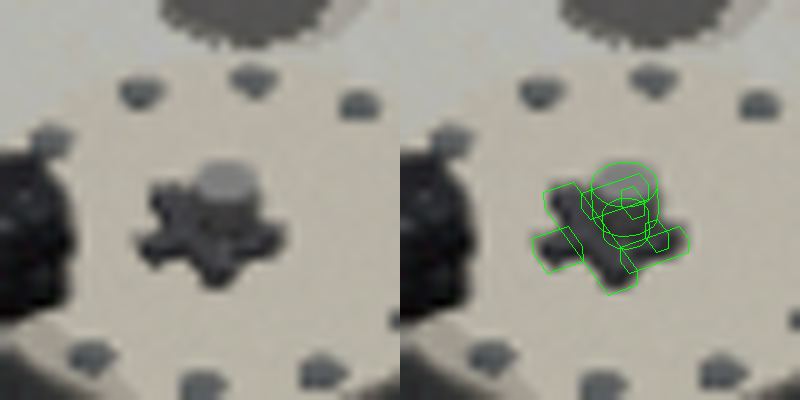

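The clip encircles the neck at (225,230), with its bar against it. It matches the home overlay to within a pixel, and the fit and network put it within 1–3 mm of the spindle. Now I'll return the fork to the mat.

Request:
{"api": "move_arm", "payload": {
  "deltas": [
    [-1,0,0,-0.3,0],
    [-1,0,0,-0.6,0],
    [-1,0,0,-0.6,0],
    [-1,0,0,-0.6,0],
    [-1,0,0,-0.5,0],
    [-1,0,0,-0.2,0],
    [-1,0,0,0,0]
  ]
}}

```text
time: 14.28
ee_pos: [0.5041, 0.1137, 0.1209]
eef_rot: [0.992, 0.129, 0.001, 0.0]
ft_force: [1.2, 0.8, -1.7]
width: 0.0153
```

```bash
python3 - <<'E'
from h import *
go([.46,-.331,.115],.26)
E
```

```text
t 14.28 tcp [0.5041 0.1137 0.1209] yaw 0.2594 q [0.9916 0.1293 0.0012 0.    ] F [ 1.2  0.8 -1.7] w 0.0153
dx,dy,dz units [-6.267 16.74   0.235] turn -0.0004
```

Request:
{"api": "move_arm", "payload": {
  "deltas": [
    [-1,-0.12,0.32,0,0],
    [-1,-0.25,0.67,0,0],
    [-1,-0.25,0.67,0,0],
    [-1,-0.25,0.67,0,0],
    [-1,-0.25,0.67,0,0],
    [-1,-0.25,0.67,0,0],
    [-1,-0.25,0.67,0,0],
    [-1,-0.25,0.67,0,0],
    [-1,-0.25,0.67,0,0],
    [-1,-0.25,0.67,0,0],
    [-1,-0.25,0.67,0,0],
    [-1,-0.25,0.67,0,0]
  ]
}}

```text
time: 15.28
ee_pos: [0.482, -0.0923, 0.1185]
eef_rot: [0.992, 0.129, -0.001, -0.0]
ft_force: [-0.0, -0.1, -1.4]
width: 0.0159
```

Request:
{"api": "move_arm", "payload": {
  "deltas": [
    [-1,-0.25,0.67,0,0],
    [-1,-0.25,0.67,0,0],
    [-1,-0.25,0.67,0,0],
    [-1,-0.25,0.67,0,0],
    [-1,-0.25,0.67,0,0],
    [-1,-0.25,0.67,0,0],
    [-1,-0.25,0.67,0,0],
    [-1,-0.25,0.67,0,0],
    [-1,-0.25,0.67,0,0],
    [-1,-0.25,0.67,0,0],
    [-1,-0.25,0.67,0,0],
    [-1,-0.25,0.67,0,0]
  ]
}}

```text
time: 16.28
ee_pos: [0.4609, -0.3054, 0.1183]
eef_rot: [0.992, 0.129, -0.001, -0.001]
ft_force: [-0.9, -0.5, -1.0]
width: 0.016
```

Request:
{"api": "move_arm", "payload": {
  "deltas": [
    [-1,-0.25,0.67,0,0],
    [-1,-0.15,0.34,0,0],
    [-1,0,0,0,0],
    [-1,0,0,0,0],
    [-1,0,0,0,0]
  ]
}}

```text
time: 16.7
ee_pos: [0.4592, -0.3299, 0.1192]
eef_rot: [0.992, 0.13, -0.0, -0.0]
ft_force: [-1.3, 0.4, -1.3]
width: 0.0158
```

```bash
python3 - <<'E'
from fit import *
go([.46,-.331,.0165],.26)
n="top"; im=r.camera(n)
u=tuple(px(n,[.62,.145,.045]).astype(int)); v=tuple(px(n,[.6,-.116,.045]).astype(int))
cl,c=fit(n,im,CLIP,(.622,.145,.26),.036,14); print(cl,c)
cv2.imwrite("pics/k.png",np.hstack([overlay(n,im,[(SPIN,(.6228,.146,0),.036),(CLIP,(.6228,.146,.26),.036)],u,20,400),overlay(n,im,[],v,20,400)]))
E
```

```text
t 16.7 tcp [ 0.4592 -0.3299  0.1192] yaw 0.2606 q [ 9.915e-01  1.299e-01 -1.000e-04 -5.000e-04] F [-1.3  0.4 -1.3] w 0.0158
dx,dy,dz units [0.02  0.049 4.107] turn 0.0004
[0.6236896  0.14716253 0.28541246] 8.142267095270945
```

View pics/k.png

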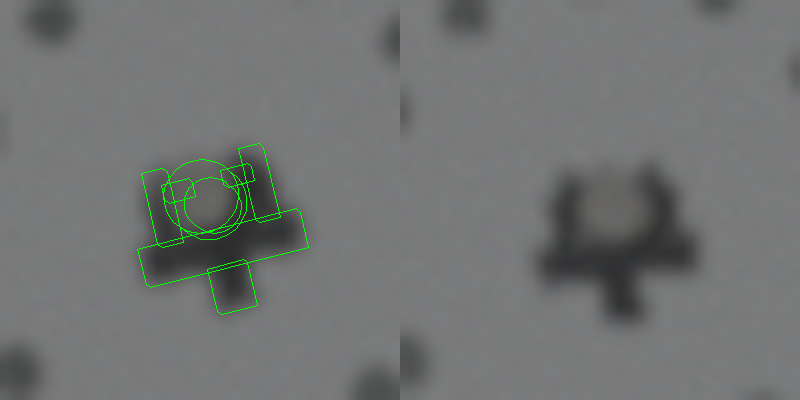

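Top view: the loose clip sits around its spindle like the fitted one (left panel (205,205), right panel (615,210)). Next I'll lower the fork.

Request:
{"api": "move_arm", "payload": {
  "deltas": [
    [-1,0.02,0.04,0.3,0],
    [-1,0,0,0.6,0],
    [-1,0,0,0.6,0],
    [-1,0,0,0.6,0],
    [-1,0,0,0.6,0],
    [-1,0,0,0.5,0],
    [-1,0,0,0.4,0],
    [-1,0,0,0.2,0],
    [-1,0,0,0.1,0],
    [-1,0,0,0.1,0],
    [-1,0,0,0.05,0],
    [-1,0,0,0,0]
  ]
}}

```text
time: 17.75
ee_pos: [0.46, -0.3323, 0.0186]
eef_rot: [0.992, 0.129, 0.0, 0.0]
ft_force: [0.1, 0.4, -1.2]
width: 0.0157
```

Request:
{"api": "move_arm", "payload": {
  "deltas": [
    [-1,0,0,0,0],
    [-1,0,0,0,0]
  ]
}}

```text
time: 17.92
ee_pos: [0.4601, -0.3323, 0.0188]
eef_rot: [0.992, 0.129, 0.0, 0.0]
ft_force: [-0.9, 0.1, -1.4]
width: 0.0159
```

Request:
{"api": "move_arm", "payload": {
  "deltas": [
    [-1,0,0,0.05,0],
    [-1,0,0,0.04,0],
    [-1,0,0,0,0]
  ]
}}

```text
time: 18.17
ee_pos: [0.46, -0.3323, 0.0163]
eef_rot: [0.992, 0.129, 0.0, 0.0]
ft_force: [-1.0, 0.9, 1.0]
width: 0.0156
```

Request:
{"api": "move_arm", "payload": {
  "deltas": [
    [-1,0,0,0.02,0],
    [-1,0,0,0,0]
  ]
}}

```text
time: 18.33
ee_pos: [0.46, -0.3323, 0.0163]
eef_rot: [0.992, 0.129, 0.0, 0.0]
ft_force: [-3.7, 1.1, 7.4]
width: 0.0156
```

Request:
{"api": "move_arm", "payload": {
  "deltas": [
    [-0.5,0,0,0,0],
    [-0.5,0,0,0,0],
    [0,0,0,0,0],
    [0.5,0,0,0,0],
    [1,0,0,0,0],
    [1,0,0,0,0],
    [1,0,0,0,0],
    [1,0,0,0,0],
    [1,0,0,0,0],
    [1,0,0,0,0]
  ]
}}

```text
time: 19.17
ee_pos: [0.4598, -0.3321, 0.0156]
eef_rot: [0.992, 0.129, 0.0, 0.0]
ft_force: [-0.0, 0.1, -0.3]
width: 0.067
```

Request:
{"api": "move_arm", "payload": {
  "deltas": [
    [1,0,0,0,0],
    [1,0,0,0,0],
    [1,0,0,0,0],
    [1,0,0,0,0]
  ]
}}

```text
time: 19.5
ee_pos: [0.4598, -0.3321, 0.0156]
eef_rot: [0.992, 0.129, 0.0, 0.0]
ft_force: [-0.1, -0.4, -0.2]
width: 0.0855
```

Released, so I'll go straight up and then back away.

Request:
{"api": "move_arm", "payload": {
  "deltas": [
    [1,0,0,-0.2,0],
    [1,0,0,-0.5,0],
    [1,0,0,-0.7,0],
    [1,0,0,-0.8,0],
    [1,0,0,-0.8,0],
    [1,0,0,-0.8,0],
    [1,0,0,-0.8,0],
    [1,0,0,-0.6,0],
    [1,-0.4,0.4,-0.3,0],
    [1,-0.7,0.7,0,0],
    [1,-0.7,0.7,0,0],
    [1,-0.7,0.7,0,0]
  ]
}}

```text
time: 20.5
ee_pos: [0.4152, -0.4094, 0.1548]
eef_rot: [0.992, 0.13, 0.001, 0.001]
ft_force: [-0.3, -0.4, 0.7]
width: 0.0869
```

Request:
{"api": "move_arm", "payload": {
  "deltas": [
    [1,-0.7,0.7,0,0],
    [1,-0.7,0.7,0,0],
    [1,-0.7,0.7,0,0],
    [1,-0.5,0.5,0,0],
    [1,-0.2,0.2,0,0],
    [1,0,0,0,0],
    [1,0,0,0,0]
  ]
}}

```text
time: 21.08
ee_pos: [0.3664, -0.4934, 0.1536]
eef_rot: [0.992, 0.13, 0.0, -0.0]
ft_force: [-0.4, 0.8, -0.7]
width: 0.0874
```

```bash
python3 - <<'E'
from fit import *
go([.46,-.331,.0165],.26); out=[]
for n in("top","side"):
    im=r.camera(n); cv2.imwrite(f"pics/z_{n}.png",im[:,:,::-1])
    fk,c=fit(n,im,FORK,(.459,-.332,.26),.004,18); mt,_=fit(n,im,MAT,(0.467,-0.329,0.067),0,40)
    sp,_=fit(n,im,SPIN,(.6235,.146,0),.036,7,False)
    print(n,"fork",fk.round(4),c,"mat",mt.round(4),"dist",np.hypot(*(fk-mt)[:2]).round(4))
    for l in("clip","clip_fitted","spindle_1","tube_rack","gel_bottle","pen_cup","carton"):
        print(l,[(w(n,d["position"]).round(3).tolist(),round(d["confidence"],2)) for d in r.tip_of(n,l)[:3]])
    out.append(np.hstack([overlay(n,im,[(FORK,fk,.004)],tuple(px(n,[.467,-.329,0]).astype(int)),20,300),overlay(n,im,[],tuple(px(n,[.623,.145,.04]).astype(int)),20,300)]))
cv2.imwrite("pics/zc.png",np.vstack(out))
E
```

```text
t 21.08 tcp [ 0.3664 -0.4934  0.1536] yaw 0.2599 q [ 9.916e-01  1.296e-01  4.000e-04 -0.000e+00] F [-0.4  0.8 -0.7] w 0.0874
dx,dy,dz units [ 5.286 -5.317  5.484] turn -0.0001
top fork [ 0.4582 -0.3348  0.2611] 5.399822845024433 mat [ 0.4668 -0.3295  0.0682] dist 0.0101
clip [([0.601, -0.119, 0.038], 0.73)]
clip_fitted [([0.463, -0.329, -0.001], 0.72), ([0.597, -0.117, 0.039], 0.61), ([0.747, -0.132, -0.002], 0.57)]
spindle_1 [([0.596, -0.116, 0.037], 0.88), ([0.623, 0.144, 0.035], 0.64)]
tube_rack [([0.465, 0.313, 0.003], 0.9)]
gel_bottle [([0.662, 0.301, -0.002], 0.77)]
pen_cup [([0.691, -0.317, 0.004], 0.96)]
carton [([0.796, 0.02, 0.003], 0.82)]
side fork [ 0.4591 -0.3325  0.267 ] 16.016134108685275 mat [ 0.468  -0.3283  0.0676] dist 0.0098
clip [([0.627, 0.146, 0.036], 0.42)]
clip_fitted [([0.753, -0.124, 0.0], 0.65), ([0.597, -0.115, 0.033], 0.48)]
spindle_1 [([0.605, -0.117, 0.035], 0.95), ([0.623, 0.149, 0.032], 0.88)]
tube_rack [([0.464, 0.309, 0.0], 0.57)]
gel_bottle [([0.665, 0.306, 0.0], 0.68)]
pen_cup [([0.693, -0.312, -0.006], 0.74), ([0.625, 0.143, 0.037], 0.68)]
carton [([0.801, 0.024, -0.0], 0.64)]
```

View pics/zc.png

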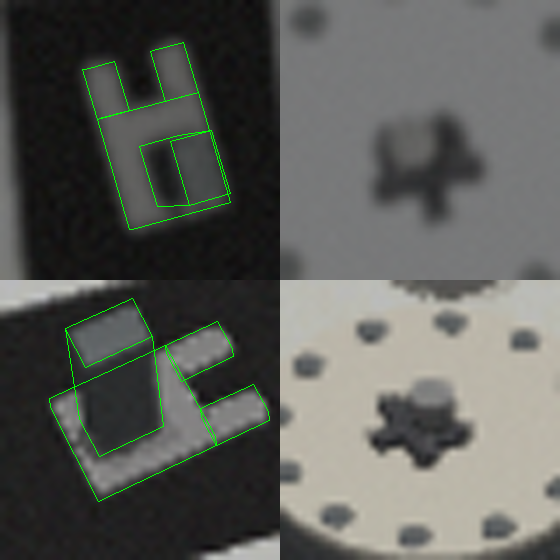

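View pics/z_top.png

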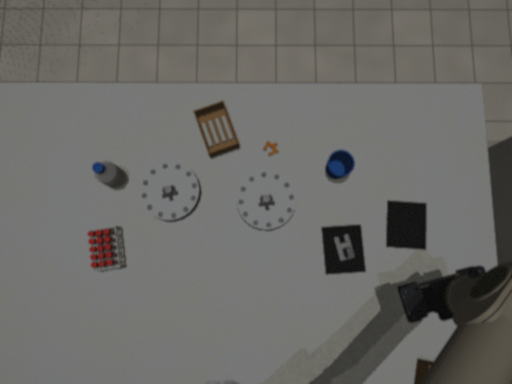

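```bash
python3 - <<'E'
from fit import *
import cv2
def joint(n,im,p0,z=.036,h=12):
    ctr=tuple(np.round(px(n,[p0[0],p0[1],z])).astype(int))
    def f(q):
        d=np.array([q[3],q[4],0])/1000
        m=[CLIP[0]]+[[P+d for P in L] for L in SPIN]
        return cost((q[0]/100,q[1]/100,q[2]/5),n,im,m,z,ctr,h)
    b=None
    for dx in(-3,0,3):
        x0=np.array([p0[0]*100,p0[1]*100,p0[2]*5,dx,0.])
        q=minimize(f,x0,method="Nelder-Mead",options=dict(initial_simplex=np.vstack([x0]+[x0+e for e in np.diag([.3,.3,.7,2,2])]),maxiter=400))
        if b is None or q.fun<b.fun:b=q
    return b.x,b.fun
for n in("top","side"):
    im=cv2.imread(f"pics/z_{n}.png")[:,:,::-1]
    for k,p in(("loose",(.6235,.1457,.26)),("fitted",(.599,-.116,.0))):
        x,c=joint(n,im,p); print(n,k,"clip",(x[:2]/100).round(4),"yaw",round(x[2]/5,2),"spindle rel clip mm",x[3:].round(1),round(c,1))
E
```

```text
top loose clip [0.6234 0.1465] yaw 0.27 spindle rel clip mm [-1.1 -0.4] 5.2
top fitted clip [ 0.5989 -0.1174] yaw 0.11 spindle rel clip mm [0.1 0.2] 5.2
side loose clip [0.6246 0.1467] yaw 0.26 spindle rel clip mm [-0.4  0.3] 7.8
side fitted clip [ 0.5995 -0.1166] yaw 0.14 spindle rel clip mm [0.4 0.1] 8.6
```

Both clips sit within about 1 mm of their spindle axes, and the fork is standing on its mat with the gripper clear. I'll hand in the job.

```bash
python3 - <<'E'
from h import *
s=r.read_state(); print(s["time"],s["ee_pos"],s["ft_force"].round(1),s["width"])
print(r.close_job())
E
```

```text
21.8833 [ 0.3656912  -0.4941985   0.15305873] [ 0.6 -0.5  0.6] 0.08674208369059153
the job is handed in; nothing more can be done
None
```

The loose clip is home on the bare spindle, the fork is back upright on its mat, and I handed the job in at 21.9 s. The hand-in gives no verdict, so the results below rest on my own last checks.

I picked the fork up from the mat nearer the base and pushed the clip into the groove with the prongs. The force reached about 5 N in the readings, then dropped to zero near the expected snap point. That is below the stated 8–12 N, but I only read it between small steps and could have missed the peak. I then set the fork down, let go and backed the gripper away.

**Last checks:**
- **Loose clip:** a joint fit of clip and spindle puts it 1.2 mm off the axis from the top camera and 0.5 mm from the side camera. The limit is 3 mm.
- **Fitted clip:** it sits within 0.5 mm of its own spindle in both cameras. I had no good fit of it from before the job, but its network position is unchanged within their error.
- **Fork:** it stands upright, about 10 mm from the mat's centre, where 45 mm is allowed.
- **Bystanders:** they look the same in the before and after pictures. I measured their positions only at the end.

**Disagreements:**
- **Top-camera network:** its last look found only the fitted clip when asked for "clip", and it reported the mat as a "clip_fitted". The pictures and the side camera contradict both.
- **Camera offset:** the two cameras differ by 1–2 mm in absolute position, which is within their calibration.

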